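# Find the stamped praline carton and push it over the dispatch line

### The job

Two small cream cartons stand side by side on the counter, and one of them is stamped underneath. Push at the top of the left one, then of the right one, so that each tips over away from you on to its back and shows its underside; then push the stamped carton, as it lies, away from you until all of it is just past the dark metal dispatch line. Lift nothing, leave the plain carton lying where it fell, and leave the other things on the counter alone.

Things in the scene. Friction and masses are not known exactly. Their poses are not given: they have to be found in the camera images.
- carton_stamped: closed cream carton, 41 (its x) x 50 (y) x 82 mm (z), 0.12 kg, left or right one of an alike pair at least 110 mm apart; only this one has a dark round ink stamp 32 mm across (ring and dot) underneath. Origin: centre of its underside. It starts upright, own x pointing away from the robot within 0.3 rad. Pushed near its top it tips over its far lower edge without sliding
- carton_plain: the plain one of the pair: same size and axes, nothing underneath. When either carton lies on its back its own x points down, its own z away from the robot, it is 41 mm high, and its underside (the origin, then 20 mm up) is the end that faces the robot. The left one starts at y > 0.035 m, the right one at y < 0.035 m
- dispatch_line: the dispatch line: a dark metal strip 12 mm wide (x), 400 mm long (y), let into the counter flush (nothing to catch on), running roughly left to right beyond both cartons, fixed. Origin at its centre; its x axis points away from the robot
- card_terminal: bystander: card payment terminal, 175 x 71 x 46 mm, lying to the left; origin at the centre of its underside, long axis x. Not to be moved
- stapler: bystander: desk stapler, 31 x 140 x 49 mm, at the far left; origin at the centre of its underside, long axis y. Not to be moved
- barcode_scanner: bystander: hand scanner lying on its side, 188 x 58 x 38 mm, to the right; origin at the centre of its underside, long axis x. Not to be moved

How it is judged:
By the outcome, as a careful person would: the job done as asked, in the order asked, and still so for the second after the job is handed in, with the robot touching nothing.
It also fails if it takes over 59 s, if anything falls off the work surface, if the arm or the gripper's body presses on something with over 40 N, if the wrist force passes 120 N, or if a joint passes its speed limit or range.

### The arm

A 7-joint arm with a two-finger parallel gripper is mounted at the origin on a cart in front of the work surface, level with it; the furniture and walls round the work are solid. World frame = base frame: x ahead of the robot, y to its left, z up, the work surface at z = 0. Lengths are in m, angles in rad, forces in N, time in s.
With the tool pointing down it reaches from about 0.425 to 0.925 m from the base axis. Payload 6.8 kg.
Tool frame: the origin (TCP) lies on the mounting face of the last link; the fingertips stand 173 mm ahead of it and the grasp point (between the pads) lies 155 mm ahead of it; z points along the fingers, y is the direction in which the jaws open and shut (so a half turn about z gives the same grasp; the last joint's range is limited). The gripper opens to 85 mm and grips with 20 to 120 N. Pads are 22 mm wide; open, the fingers measure 114 mm over their backs; the gripper's body (76 mm by 85 mm) begins 54 mm behind the grasp point. The pads swing forward as they close: fully open they stand 13 mm farther back than shut.
Start: joints at [-1.437, 0.477, 0.022, 1.555, -0.011, 1.109, -0.083], TCP at [0.162, 0.655, 0.405] pointing down, gripper open.
Joint ranges: [-2.96, 2.96], [-0.34, 2.1], [-1.41, 1.46], [0.24, 2.44], [-1.37, 4.51], [0.17, 1.92], [-2.96, 2.96]. Speed limits (rad/s): [2.39, 2.39, 3.14, 3.14, 3.14, 3.14, 3.14].

### API

Orientations are given as a unit quaternion [w, x, y, z].
In Python, from station import sensors, read_camera, bot gives the robot as it stands. The module is installed in compiled form; this text tells all that it offers.
- The arm moves only by the tool play_rows, never from a script. Its argument "commands" is a list of rows, each a list of 4 numbers: the shift along the tool's x, y, z in m, then the turn about the tool's z in degrees. A call has 1 to 20 rows; each row shifts and turns the commanded pose from where the row before left it, along the tool's axes as they then stand; what a row does not reach is not made up. A row lasts 1/10 s, in which the tool goes at most 50 mm and 8.59 degrees, less where a joint would pass 70% of its speed; a pose out of reach is approached as far as the arm can. A call with a gripper value outside its range is refused whole. "claw" is the finger opening in m, from 0 to 0.0854, set as the call begins (left out, the last holds). The fingers move at their own pace and stop on an object; "force" is the grip in N (left out, the last holds). Time passes only in rows, so rows that do not move let the fingers close. It gives the time, the measured TCP pose, the force and the opening at its end, in the units of the state.
- sensors.get_obs(): the state, without advancing time (a new reading comes with each control period).
- read_camera(name): name is "scene" or "top" or "wrist"; returns a dict with "frame" (400x640x3 uint8, blue, green, red), "depth" (400x640 float32, m along the optical axis (not along the pixel's ray), 0 where there is no reading), "fx", "fy", "cx", "cy" (pixels), "rvec" (rotation vector, rad) and "tvec" (3), from world to camera coordinates, as OpenCV has them; the wrist camera has in their place "T_tool_cam" (4x4, takes a point from camera to tool coordinates, whose origin is the TCP and whose axes are the flange's). Camera axes: x right, y down, z forward; pixel columns grow to the right and rows downward; lengths in m; the calibration is good to about 2 mm. The wrist camera is an equidistant fisheye: a pixel r from the principal point sees the ray r / f radians off the axis. A picture is of the moment at which its call begins: read the wrist's pose just before it.
- bot.hand_in(): hands the job in, once; it reports no verdict.
The state is a dict: "t": time; "q": joint angles; "joint_vel": joint speeds; "joint_torque": joint torques, N m; "eef_pos": TCP position; "tool_rot": TCP orientation; "contact_force": force on the tool from outside, world axes, zero at the start; "torque": the same for the moment, N m; "gripper_width": opening from 0.0 (shut) to 1.0 (fully open).
Only numpy, scipy, OpenCV 4.12 (cv2) and the standard library are available. Lean on these libraries where they do the work, as an engineer would, in place of code of your own. Each camera call takes 0.05 s, during which the arm holds its last target.

## Working session

There is one attempt and no reset: what is moved stays moved. The work goes in short steps, Python scripts to look and compute and a tool call to move; the robot and the scene stay as the last step left them, time stands still between calls to the robot, and variables do not carry over. Pictures are saved under pics/ and viewed, and the job is handed in when it is done.

Besides the shell and the picture viewer there is one more tool, called as name(argument=value, ...), one argument or row to a line, values as JSON. play_rows: Moves the arm, as the interface text tells. Its arguments: {"type":"object","properties":{"commands":{"type":"array"},"claw":{"type":"number"},"force":{"type":"number"}},"required":["commands"]}

```bash
mkdir -p pics; cat > h.py <<'E'
import numpy as np, cv2
from station import sensors, read_camera, bot
def shot(n,f):
    o=sensors.get_obs(); c=read_camera(n); cv2.imwrite('pics/'+f+'.png',c['frame']); c['obs']=o; return c
def world(c):
    d=c['depth']; R=cv2.Rodrigues(np.array(c['rvec'],float))[0]; t=np.array(c['tvec'],float).ravel()
    v,u=np.mgrid[0:d.shape[0],0:d.shape[1]]
    P=np.stack([(u-c['cx'])/c['fx']*d,(v-c['cy'])/c['fy']*d,d],-1)
    W=(P-t)@R; W[d==0]=np.nan
    return W
E
python3 - <<'E'
from h import *
for n in ['top','scene']:
    c=shot(n,n+'0'); np.savez('/tmp/'+n+'0.npz',W=world(c),f=c['frame'])
    print(n,c['fx'],c['cx'],c['cy'],c['rvec'],c['tvec'])
shot('wrist','wrist0')
o=sensors.get_obs(); print(o)
E
```

```text
top 408.36227402040794 318.0935870654803 194.8354837201533 [ 2.15647721 -2.10238664  0.2041302 ] [0.02487941 0.52834266 0.92440205]
scene 408.92864699331005 318.7649211750346 201.46935711991983 [ 2.32941336 -0.463473    0.19565392] [-0.45693785  0.18991841  1.00332676]
{'t': 0.15, 'q': array([-1.43710301,  0.47762956,  0.02234606,  1.55616738, -0.01150189,
        1.10933189, -0.08309164]), 'joint_vel': array([ 3.36399350e-05, -2.83259004e-03, -1.99069247e-03, -5.52968972e-03,
       -5.89105382e-04, -4.20166389e-04, -1.45042576e-03]), 'joint_torque': array([ 2.78114472e-03, -5.96930373e+01,  1.61020607e+00, -2.81491542e+01,
        1.26617317e-02,  6.49920985e-03, -3.60367011e-06]), 'eef_pos': array([0.16156458, 0.65517541, 0.40395998]), 'tool_rot': array([-3.67325446e-05,  1.20589222e-01,  9.92702243e-01, -7.03077774e-04]), 'contact_force': array([0.9197314 , 0.05069793, 0.67757085]), 'torque': array([ 0.02114371,  0.01334485, -0.01416376]), 'gripper_width': 1.0042439393669385}
```

View pics/top0.png

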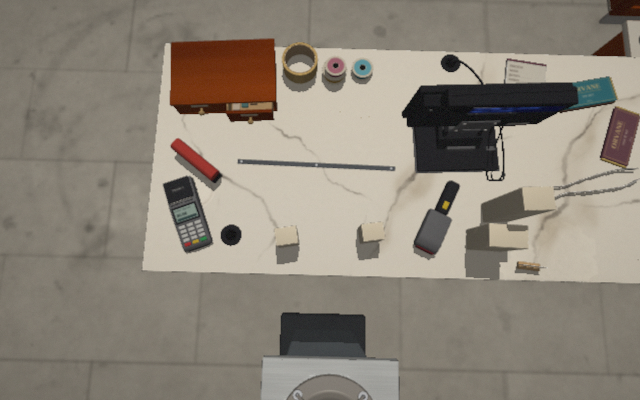

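View pics/scene0.png

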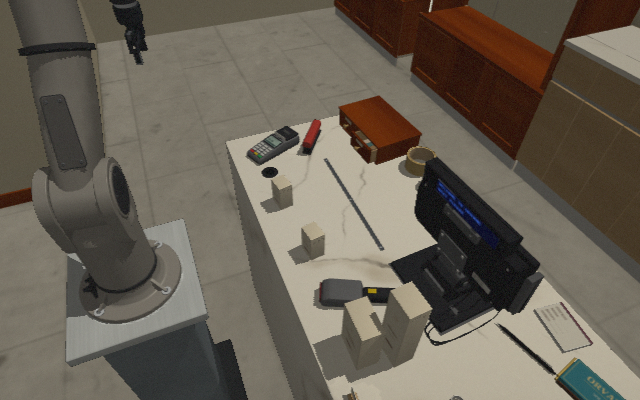

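The top view shows the cartons at about (287,236) on the left and (372,232) on the right. The line runs from (238,161) to (394,168), with the terminal and a dark puck left of the left carton. Next I'll measure these.

```bash
python3 - <<'E'
from h import *
z=np.load('/tmp/top0.npz'); W=z['W'];f=z['f'].astype(int)
for nm,(u,v) in dict(lineL=(238,161),lineR=(394,168),lineM=(316,165),tabL=(150,255),edge=(300,268),cl=(287,234),cr=(373,231),puck=(231,235)).items(): print(nm,W[v,u].round(3))
for nm,(u0,u1,v0,v1) in dict(L=(265,310,215,260),R=(350,395,210,255)).items():
    S=W[v0:v1,u0:u1]; 
    m=((S[...,2]>0.072)&(S[...,2]<0.095)).astype(np.uint8)
    p=S[m>0]; xy=p[:,:2].astype(np.float32)
    print(nm,len(p),p.mean(0).round(4),np.median(p[:,2]),cv2.minAreaRect(xy))
# tall things
m=(W[...,2]>0.012); 
n,l,st,ce=cv2.connectedComponentsWithStats(m.astype(np.uint8))
for i in range(1,n):
    if st[i,4]>60:
        p=W[l==i]; print(st[i],np.nanmin(p,0).round(3),np.nanmax(p,0).round(3))
# line by dark mask
hsv=f.max(2); mk=(hsv<110); mk[:150]=0; mk[180:]=0; mk[:,:235]=0; mk[:,398:]=0
p=W[mk]; p=p[~np.isnan(p[:,0])]; print('line',cv2.minAreaRect(p[:,:2].astype(np.float32)),p.mean(0),len(p))
print(cv2.fitLine(p[:,:2].astype(np.float32),cv2.DIST_HUBER,0,.01,.01).ravel())
E
```

```text
lineL [ 0.619  0.243 -0.002]
lineR [ 0.61  -0.152  0.002]
lineM [ 0.613  0.045 -0.001]
tabL [0.377 0.441 0.002]
edge [ 0.355  0.077 -0.001]
cl [0.43  0.107 0.081]
cr [ 0.441 -0.088  0.081]
puck [0.431 0.249 0.   ]
L 406 [0.4268 0.1082 0.0818] 0.0819003872761625 ((0.42736998200416565, 0.10850374400615692), (0.04080194607377052, 0.049950774759054184), 9.665574073791504)
R 404 [ 0.4413 -0.0873  0.0817] 0.08192657294846362 ((0.4416812062263489, -0.08802840858697891), (0.04063161090016365, 0.05011626332998276), 8.35184097290039)
[ 170   38  108   86 7994] [0.705 0.146 0.012] [0.916 0.412 0.083]
[282  42  36  40 715] [0.833 0.049 0.012] [0.924 0.139 0.052]
[323  56  24  25 481] [ 0.831 -0.026  0.012] [0.891 0.034 0.053]
[352  57  22  21 340] [ 0.848 -0.097  0.013] [ 0.903 -0.042  0.025]
[  402    60   217   114 11520] [ 0.599 -0.73   0.012] [ 0.911 -0.153  0.322]
[605 118  30  38 270] [ 0.657 -0.764  0.012] [ 0.756 -0.689  0.018]
[171 138  50  43 726] [0.56  0.281 0.012] [0.661 0.401 0.054]
[ 163  175   50   76 2186] [0.391 0.291 0.012] [0.57  0.412 0.049]
[ 414  180   46   74 1532] [ 0.398 -0.307  0.012] [ 0.578 -0.196  0.042]
[ 483  186   74   36 1908] [ 0.479 -0.554  0.012] [ 0.572 -0.368  0.209]
[358 221  28  22 482] [ 0.419 -0.115  0.012] [ 0.465 -0.061  0.086]
[ 468  223   61   28 1535] [ 0.408 -0.413  0.012] [ 0.461 -0.326  0.14 ]
[275 225  25  22 453] [0.404 0.081 0.012] [0.451 0.134 0.088]
[ 288  375   84   25 1183] [ 0.063 -0.093  0.012] [0.117 0.095 0.036]
line ((0.6134312152862549, 0.04531599581241608), (0.39629754424095154, 0.011774921789765358), 88.65569305419922) [0.61377319 0.04540924 0.00095621] 539
[0.02143524 0.9997702  0.61377317 0.04540924]
```

View pics/wrist0.png

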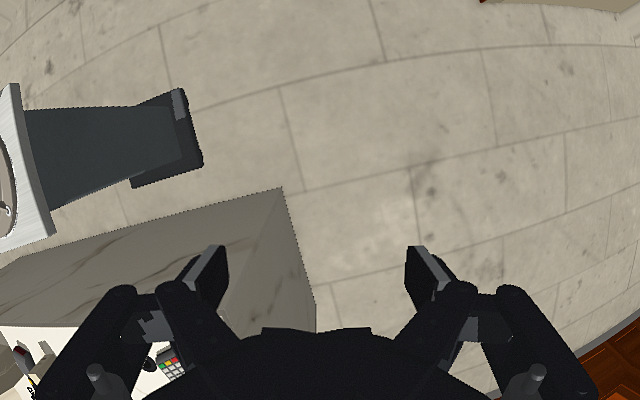

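play_rows(
  commands=[
    [0, 0, 0, 8.3],
    [0, 0, 0, 8.3],
    [0, 0, 0, 8.3],
    [0, 0, 0, 8.3],
    [0, 0, 0, 8.3],
    [0, 0, 0, 8.3],
    [0, 0, 0, 8.3],
    [0, 0, 0, 8.4],
    [-0.035, 0.023, 0, 0],
    [-0.035, 0.023, 0, 0],
    [-0.035, 0.023, 0, 0],
    [-0.035, 0.023, 0, 0],
    [-0.035, 0.023, 0, 0],
    [-0.035, 0.023, 0, 0],
    [-0.035, 0.023, 0, 0],
    [-0.035, 0.023, 0, 0],
    [-0.035, 0.023, 0, 0],
    [-0.035, 0.023, 0, 0],
    [0, 0, 0, 0],
    [0, 0, 0, 0],
  ],
  claw=0.0854,
)

```text
t: 2.15
eef_pos: [0.4476, 0.3479, 0.4046]
tool_rot: [-0.0, 0.646, 0.763, -0.0]
contact_force: [-0.1, 0.4, -0.0]
gripper_width: 1.003
```

play_rows(
  commands=[
    [-0.0333, -0.0074, 0, 0],
    [-0.0333, -0.0074, 0, 0],
    [-0.0333, -0.0074, 0, 0],
    [-0.0333, -0.0074, 0, 0],
    [-0.0333, -0.0074, 0, 0],
    [-0.0333, -0.0074, 0, 0],
    [-0.0332, -0.0074, 0, 0],
    [0, 0, 0.03, 0],
    [0, 0, 0.03, 0],
    [0, 0, 0.03, 0],
    [0, 0, 0, 0],
    [0, 0, 0, 0],
  ],
)

```text
t: 3.35
eef_pos: [0.4349, 0.1114, 0.3149]
tool_rot: [-0.0, 0.645, 0.765, -0.001]
contact_force: [0.3, 0.3, 1.4]
gripper_width: 1.001
```

```bash
python3 - <<'E'
from h import *
c=shot('wrist','w1'); print(c['obs']['eef_pos'],c['obs']['q']); shot('scene','s1')
E
```

```text
[0.43488177 0.11141596 0.31493426] [-0.83290382  0.246069    0.51266233  2.19026673 -0.17679278  0.74481083
 -0.03246804]
```

View pics/w1.png

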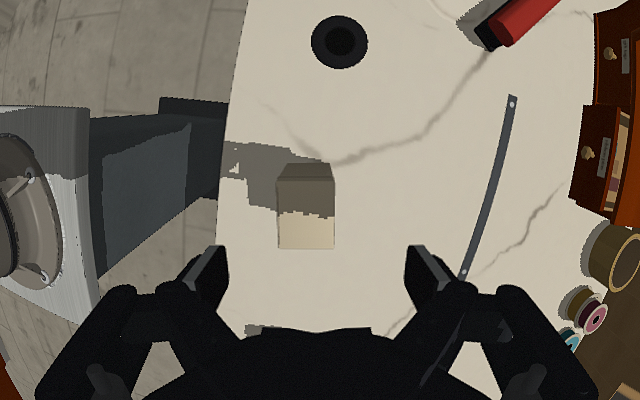

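View pics/s1.png

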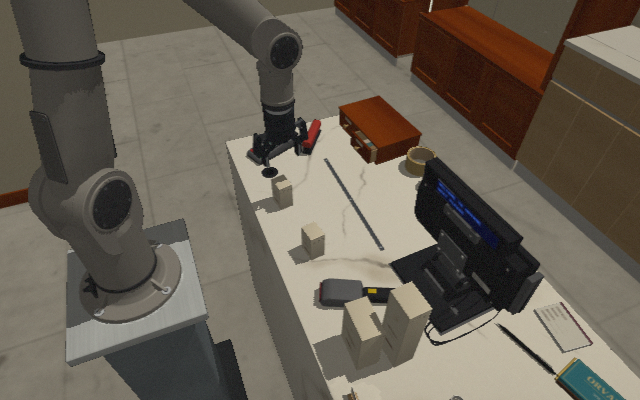

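The carton lies between the fingers at about (305,215) px and nearer the rear finger, as planned. Next I'll descend astride it with the tips near its top, then push with the rear finger.

play_rows(
  commands=[
    [-0.0015, 0, 0.03, 0],
    [0, 0, 0.03, 0],
    [0, 0, 0.03, 0],
    [0, 0, 0, 0],
    [0, 0.006, 0, 0],
    [0, 0.006, 0, 0],
    [0, 0.006, 0, 0],
    [0, 0.006, 0, 0],
    [0, 0.006, 0, 0],
    [0, 0, 0, 0],
  ],
)

```text
t: 4.45
eef_pos: [0.4659, 0.1143, 0.2251]
tool_rot: [0.001, 0.645, 0.764, 0.001]
contact_force: [-1.9, 0.6, -0.2]
gripper_width: 1.0
```

```bash
python3 - <<'E'
from h import *
c=shot('wrist','w2'); print(c['obs']['eef_pos'],c['obs']['contact_force']); shot('scene','s2')
E
```

```text
[0.46592706 0.1143254  0.22511823] [-1.92829912  0.63115052 -0.16255388]
```

View pics/w2.png

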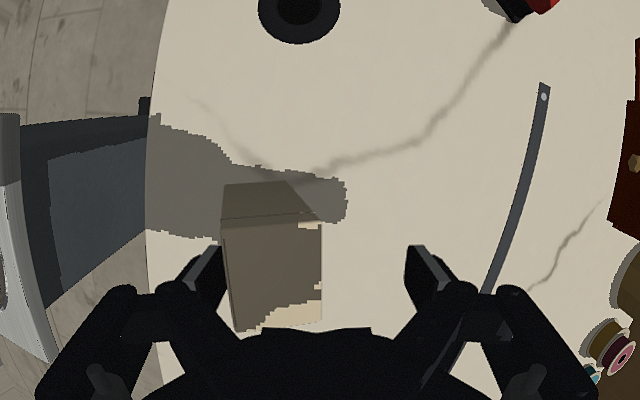

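View pics/s2.png

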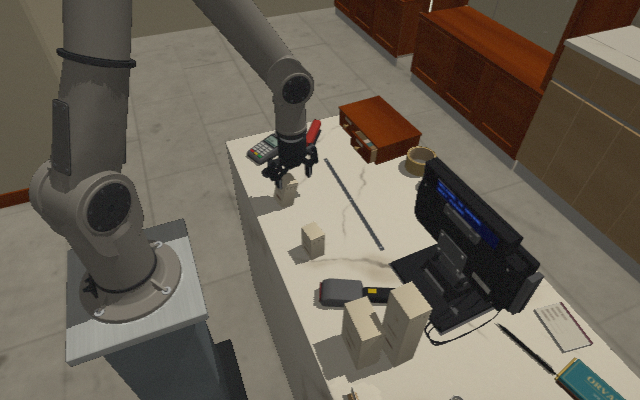

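The rear finger is in contact and the carton has begun tipping: its far side is visible at about (255,200) in the wrist view. I'll keep pushing.

play_rows(
  commands=[
    [0, 0.006, 0, 0],
    [0, 0.006, 0, 0],
    [0, 0.005, 0, 0],
    [0, 0.004, 0, 0],
    [0, 0, 0, 0],
    [0, 0, 0, 0],
    [0, 0, 0, 0],
    [0, 0, 0, 0],
  ],
)

```text
t: 5.35
eef_pos: [0.4853, 0.1175, 0.2247]
tool_rot: [-0.0, 0.645, 0.764, -0.0]
contact_force: [0.4, -0.5, 0.7]
gripper_width: 0.999
```

```bash
python3 - <<'E'
from h import *
c=shot('wrist','w3'); print(c['obs']['eef_pos'],c['obs']['contact_force'])
E
```

```text
[0.48529594 0.11747896 0.22466752] [ 0.35594468 -0.49488943  0.71374524]
```

View pics/w3.png

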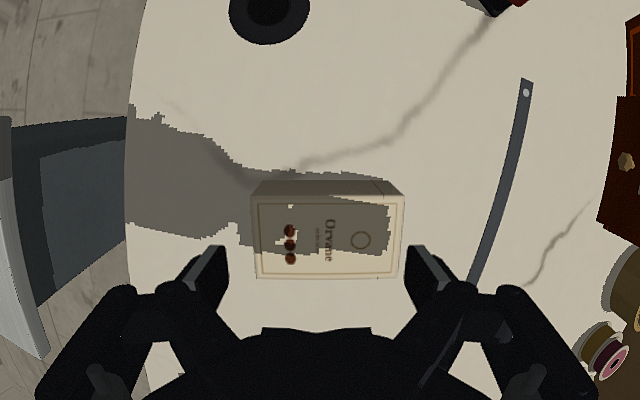

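The left carton is lying on its back at about (328,230) px. Next is the right one.

play_rows(
  commands=[
    [0, 0, -0.03, 0],
    [0, 0, -0.03, 0],
    [0, 0, -0.03, 0],
    [-0.0325, -0.0115, 0, 0],
    [-0.0325, -0.0115, 0, 0],
    [-0.0325, -0.0115, 0, 0],
    [-0.0325, -0.0115, 0, 0],
    [-0.0325, -0.0115, 0, 0],
    [-0.0325, -0.0115, 0, 0],
    [0, 0, 0, 1.1],
    [0, 0, 0, 0],
  ],
)

```text
t: 6.5
eef_pos: [0.4499, -0.0868, 0.3147]
tool_rot: [-0.0, 0.653, 0.757, 0.0]
contact_force: [0.0, 0.7, -0.8]
gripper_width: 1.0
```

```bash
python3 - <<'E'
from h import *
c=shot('wrist','w4'); print(c['obs']['eef_pos'],c['obs']['tool_rot'],c['obs']['contact_force'])
c=shot('top','t4'); W=world(c)
print(W[225:262,270:312][...,2].shape)
E
```

```text
[ 0.44989432 -0.0867774   0.3147187 ] [-9.87897910e-05  6.53431659e-01  7.56985500e-01  1.02225351e-04] [ 0.00207373  0.73446503 -0.76268503]
(37, 42)
```

View pics/w4.png

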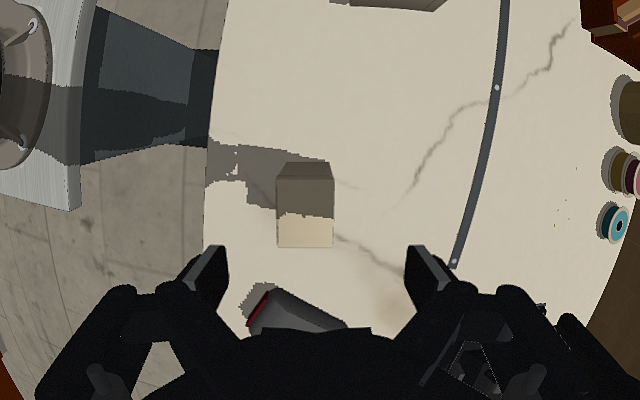

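View pics/t4.png

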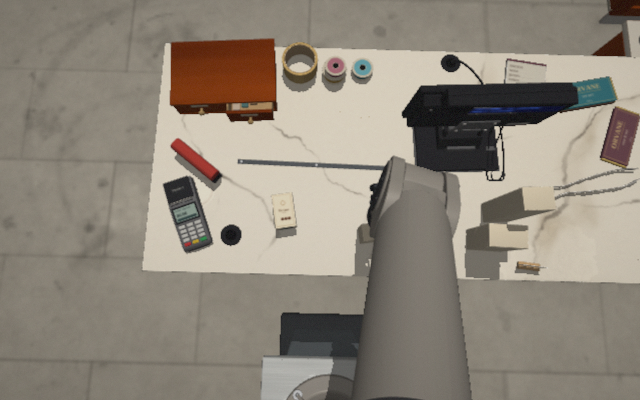

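The right carton is framed between the fingers at about (305,215) px, the same as before. I'll use the same sequence.

play_rows(
  commands=[
    [0, 0, 0.03, 0],
    [0, 0, 0.03, 0],
    [0, 0, 0.03, 0],
    [0, 0, 0, 0],
    [0, 0.006, 0, 0],
    [0, 0.006, 0, 0],
    [0, 0.006, 0, 0],
    [0, 0.006, 0, 0],
    [0, 0.006, 0, 0],
    [0, 0.006, 0, 0],
    [0, 0.006, 0, 0],
    [0, 0.005, 0, 0],
    [0, 0.004, 0, 0],
    [0, 0, 0, 0],
    [0, 0, 0, 0],
    [0, 0, 0, 0],
    [0, 0, 0, 0],
  ],
)

```text
t: 8.3
eef_pos: [0.5004, -0.0787, 0.2247]
tool_rot: [-0.0, 0.653, 0.758, -0.0]
contact_force: [0.1, 0.8, -0.0]
gripper_width: 1.003
```

```bash
python3 - <<'E'
from h import *
c=shot('wrist','w5'); print(c['obs']['eef_pos'],c['obs']['contact_force'])
E
```

```text
[ 0.50035741 -0.07872106  0.22467741] [ 0.07164403  0.77182812 -0.03610811]
```

View pics/w5.png

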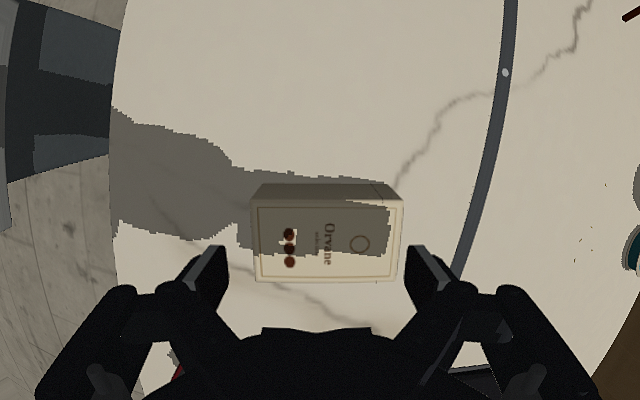

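Both cartons are on their backs. I'll raise the gripper, move between them and turn so the camera looks at their near ends.

play_rows(
  commands=[
    [0, 0, -0.03, 0],
    [0, 0, -0.03, 0],
    [0, 0, -0.03, 0],
    [0, 0, -0.03, 0],
    [0.025, -0.009, 0, 0],
    [0.025, -0.009, 0, 0],
    [0.025, -0.009, 0, 0],
    [0.025, -0.009, 0, 0],
    [0, 0, 0, -8.2],
    [0, 0, 0, -8.2],
    [0, 0, 0, -8.2],
    [0, 0, 0, -8.2],
    [0, 0, 0, -8.2],
    [0, 0, 0, -8.2],
    [0, 0, 0, -8.2],
    [0, 0, 0, -8.2],
    [0, 0, 0, -8.2],
    [0, 0, 0, -7.9],
    [0, 0, 0, 0],
  ],
)

```text
t: 10.25
eef_pos: [0.4499, 0.0146, 0.3447]
tool_rot: [-0.0, -0.003, 1.0, 0.0]
contact_force: [0.3, -0.2, 0.9]
gripper_width: 1.005
```

```bash
python3 - <<'E'
from h import *
c=shot('wrist','w6'); print(c['obs']['eef_pos'],c['obs']['tool_rot'],c['obs']['q'])
print(c['T_tool_cam'])
c=shot('scene','s6'); print(-cv2.Rodrigues(c['rvec'])[0].T@c['tvec'])
shot('top','t6')
E
```

```text
[0.44994911 0.01462405 0.34470447] [-2.14376568e-05 -2.51448511e-03  9.99996833e-01  9.99884036e-05] [-0.48905326  0.18457864  0.35800829  2.15332856 -0.08859171  0.8171251
  1.49990449]
[[-1.17053390e-03 -9.64422242e-01 -2.64364084e-01  6.68003639e-02]
 [ 9.99998976e-01 -1.34658002e-03  4.84706634e-04  6.51505534e-05]
 [-8.23449253e-04 -2.64363246e-01  9.64422831e-01  3.10330339e-02]
 [ 0.00000000e+00  0.00000000e+00  0.00000000e+00  1.00000000e+00]]
[ 0.20020446 -0.69715984  0.85171128]
```

View pics/w6.png

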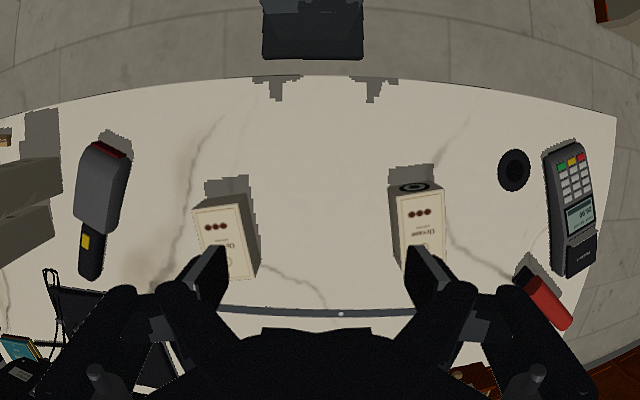

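View pics/s6.png

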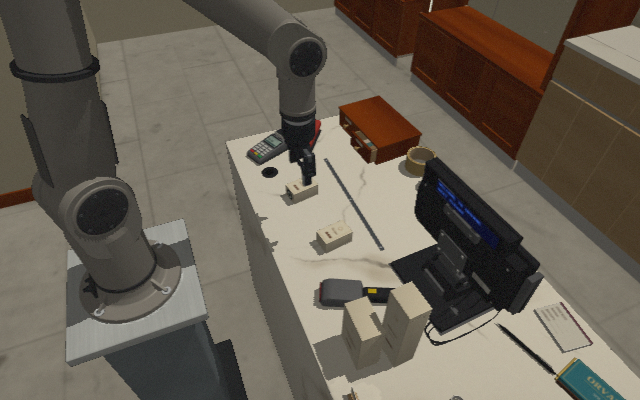

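View pics/t6.png

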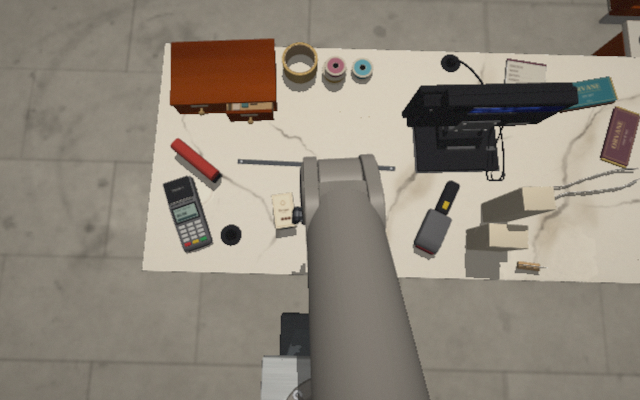

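In the wrist view, the ring-and-dot stamp shows at (415,187) on the end of the carton on the terminal side, which is the left one. The other carton's end at (220,200) is plain. Next I'll measure the lying left carton.

```bash
cat >> h.py <<'E'
def lying(W,x0=.38,x1=.75,y0=.03,y1=.2):
    m=(W[...,2]>0.034)&(W[...,2]<0.05)&(W[...,0]>x0)&(W[...,0]<x1)&(W[...,1]>y0)&(W[...,1]<y1)
    n,l,st,ce=cv2.connectedComponentsWithStats(m.astype(np.uint8),connectivity=4)
    i=1+np.argmax(st[1:,4]); p=W[l==i]
    r=cv2.minAreaRect(p[:,:2].astype(np.float32)); return len(p),np.median(p[:,2]).round(4),r,cv2.boxPoints(r).round(4)
E
python3 - <<'E'
from h import *
c=read_camera('top'); print(*lying(world(c)))
E
```

```text
668 0.0405 ((0.49069440364837646, 0.11928601562976837), (0.0826852023601532, 0.04982411861419678), 9.59069538116455) [[0.4458 0.137 ]
 [0.4541 0.0878]
 [0.5356 0.1016]
 [0.5273 0.1507]]
```

play_rows(
  commands=[
    [0.005, 0.02, 0, 0],
    [0.005, 0.02, 0, 0],
    [0.005, 0.02, 0, 0],
    [0.005, 0.02, 0, 0],
    [0.006, 0.0195, 0, 0],
    [0, 0, 0, 1.5],
    [0, 0, 0, 0],
    [0, 0, 0.025, 0],
    [0, 0, 0.025, 0],
    [0, 0, 0.025, 0],
    [0, 0, 0, 0],
    [0, 0, 0, 0],
  ],
  claw=0.02,
)

```text
t: 11.65
eef_pos: [0.424, 0.1134, 0.2699]
tool_rot: [-0.0, 0.012, 1.0, -0.0]
contact_force: [-0.1, -0.4, -0.6]
gripper_width: 0.237
```

```bash
python3 - <<'E'
from h import *
c=shot('wrist','w7'); print(c['obs']['eef_pos'],c['obs']['tool_rot'],c['obs']['gripper_width'])
E
```

```text
[0.42400253 0.11339431 0.26990891] [-3.35678704e-04  1.18845663e-02  9.99929224e-01 -4.38552705e-04] 0.2373048649077841
```

View pics/w7.png

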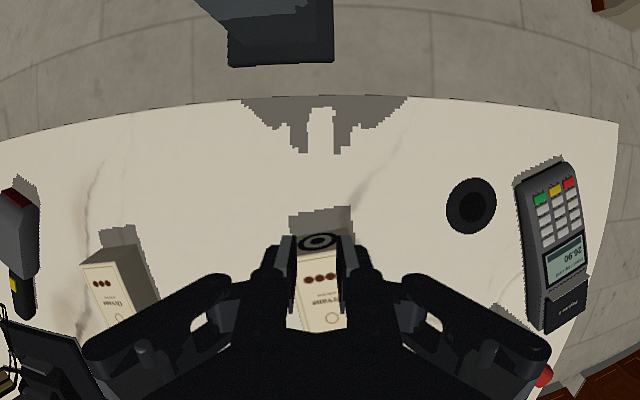

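play_rows(
  commands=[
    [0, 0, 0.02, 0],
    [0, 0, 0.02, 0],
    [0, 0, 0.02, 0],
    [0, 0, 0.015, 0],
    [0, 0, 0.01, 0],
    [0, 0, 0, 0],
  ],
)

```text
t: 12.3
eef_pos: [0.424, 0.1142, 0.1847]
tool_rot: [-0.0, 0.011, 1.0, 0.0]
contact_force: [0.6, 0.1, -1.1]
gripper_width: 0.236
```

```bash
python3 - <<'E'
from h import *
c=shot('wrist','w8'); print(c['obs']['eef_pos'],c['obs']['contact_force'])
c=read_camera('top'); print(*lying(world(c)))
E
```

```text
[0.42397402 0.11421928 0.18469395] [ 0.64546983  0.13765928 -1.0741275 ]
49 0.0407 ((0.7246707677841187, 0.17554013431072235), (0.011288047768175602, 0.04473808407783508), 17.957292556762695) [[0.7124 0.1951]
 [0.7262 0.1525]
 [0.7369 0.156 ]
 [0.7231 0.1986]]
```

View pics/w8.png

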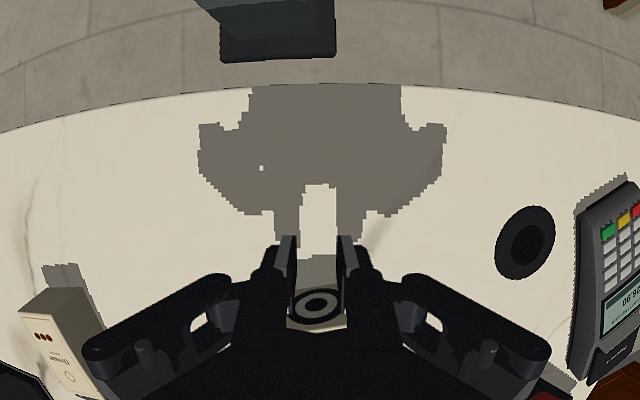

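The fingers are down behind the stamped end, with the stamp visible at (316,305). Now the push, stopping short first.

play_rows(
  commands=[
    [-0.008, 0, 0, 0],
    [-0.008, 0, 0, 0],
    [-0.008, 0, 0, 0],
    [-0.008, 0, 0, 0],
    [-0.01, 0, 0, 0],
    [-0.01, -0.001, 0, 0],
    [-0.01, -0.001, 0, 0],
    [-0.01, -0.001, 0, 0],
    [-0.01, -0.001, 0, 0],
    [-0.01, -0.001, 0, 0],
    [-0.01, -0.001, 0, 0],
    [-0.01, -0.001, 0, 0],
    [-0.01, -0.001, 0, 0],
    [-0.01, -0.001, 0, 0],
    [-0.01, -0.001, 0, 0],
    [-0.006, 0, 0, 0],
    [0, 0, 0, 0],
  ],
)

```text
t: 14.1
eef_pos: [0.5725, 0.1009, 0.1848]
tool_rot: [0.001, 0.011, 1.0, 0.0]
contact_force: [0.4, -0.4, -0.5]
gripper_width: 0.235
```

```bash
python3 - <<'E'
from h import *
c=shot('wrist','w9'); print(c['obs']['eef_pos'],c['obs']['contact_force'])
c=shot('top','t9'); print(*lying(world(c),x1=.705))
E
```

```text
[0.57249219 0.10091719 0.18478526] [ 0.40453187 -0.35030871 -0.50984638]Traceback (most recent call last):
  File "<stdin>", line 3, in <module>
  File "h.py", line 14, in lying
    i=1+np.argmax(st[1:,4]); p=W[l==i]
        ~~~~~~~~~^^^^^^^^^^
    return _wrapfunc(a, 'argmax', axis=axis, out=out, **kwds)
    return bound(*args, **kwds)
ValueError: attempt to get argmax of an empty sequence
```

View pics/w9.png

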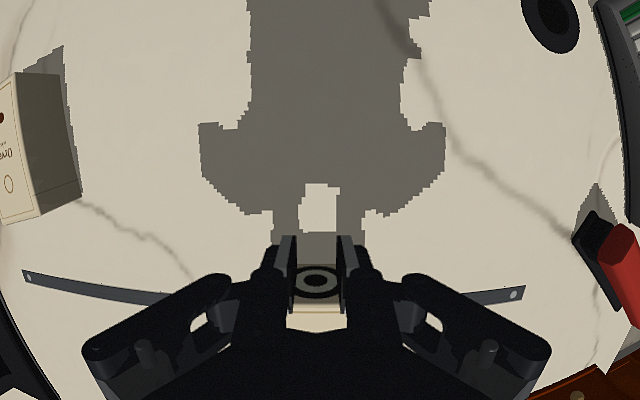

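View pics/t9.png

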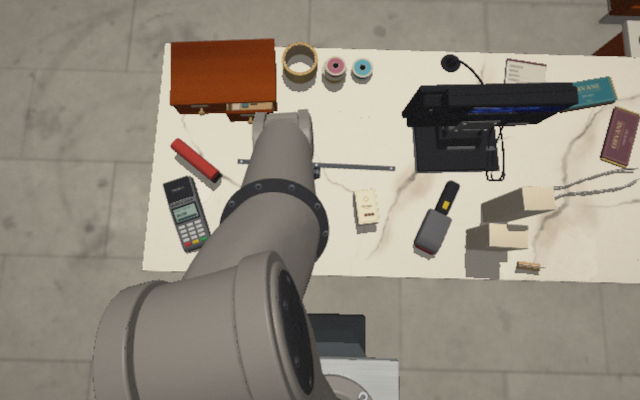

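The carton is now flush and square to the fingers, with the stamp centred at (316,281). I'll measure the end face and drawer clearance in the wrist depth.

```bash
cat >> h.py <<'E'
from scipy.spatial.transform import Rotation as Ro
def wpts(c):
    d=c['depth']; v,u=np.mgrid[0:400,0:640]; X=(u-c['cx'])/c['fx'];Y=(v-c['cy'])/c['fy']
    th=np.hypot(X,Y); s=np.tan(th)/np.maximum(th,1e-9)
    P=np.stack([X*s*d,Y*s*d,d],-1); P[d==0]=np.nan
    T=np.array(c['T_tool_cam']); P=P@T[:3,:3].T+T[:3,3]
    q=c['obs']['tool_rot']; return P@Ro.from_quat([q[1],q[2],q[3],q[0]]).as_matrix().T+c['obs']['eef_pos']
E
python3 - <<'E'
from h import *
c=shot('wrist','w10'); W=wpts(c)
for v in range(255,330,6): print(v,W[v,[300,316,332]].round(3).tolist())
for u,v in [(40,275),(508,295),(520,292)]: print(u,v,W[v,u].round(4))
E
```

```text
255 [[0.578, 0.092, 0.001], [0.579, 0.101, -0.001], [0.579, 0.11, -0.001]]
261 [[0.582, 0.092, -0.001], [0.583, 0.101, -0.001], [0.582, 0.11, 0.0]]
267 [[0.584, 0.092, 0.003], [0.585, 0.101, 0.002], [0.585, 0.11, 0.003]]
273 [[0.584, 0.092, 0.01], [0.584, 0.101, 0.01], [0.584, 0.109, 0.01]]
279 [[0.584, 0.093, 0.017], [0.584, 0.101, 0.017], [0.584, 0.109, 0.018]]
285 [[0.584, 0.093, 0.022], [0.585, 0.101, 0.022], [0.584, 0.109, 0.023]]
291 [[0.584, 0.093, 0.028], [0.584, 0.101, 0.029], [0.585, 0.108, 0.027]]
297 [[0.584, 0.093, 0.033], [0.585, 0.101, 0.032], [0.584, 0.108, 0.033]]
303 [[0.585, 0.094, 0.037], [0.585, 0.101, 0.037], [0.585, 0.108, 0.037]]
309 [[0.586, 0.094, 0.04], [0.586, 0.101, 0.04], [0.586, 0.108, 0.04]]
315 [[0.589, 0.094, 0.04], [0.59, 0.101, 0.039], [0.59, 0.108, 0.04]]
321 [[0.593, 0.093, 0.04], [0.593, 0.101, 0.04], [0.593, 0.108, 0.041]]
327 [[0.597, 0.093, 0.04], [0.596, 0.101, 0.04], [0.596, 0.108, 0.041]]
40 275 [ 6.059e-01 -1.254e-01 -6.000e-04]
508 295 [0.6173 0.2311 0.0009]
520 292 [6.170e-01 2.422e-01 4.000e-04]
```

play_rows(
  commands=[
    [-0.006, 0, 0, 0],
    [-0.006, 0, 0, 0],
    [-0.006, 0, 0, 0],
    [-0.006, 0, 0, 0],
    [-0.006, 0, 0, 0],
    [-0.005, 0, 0, 0],
    [-0.004, 0, 0, 0],
    [-0.003, 0, 0, 0],
    [-0.002, 0, 0, 0],
    [0, 0, 0, 0],
    [0, 0, 0, 0],
  ],
)

```text
t: 15.35
eef_pos: [0.6155, 0.1, 0.1847]
tool_rot: [0.0, 0.011, 1.0, 0.0]
contact_force: [0.1, -0.5, 0.3]
gripper_width: 0.239
```

```bash
python3 - <<'E'
from h import *
c=shot('wrist','w11'); W=wpts(c); print(c['obs']['eef_pos'],c['obs']['contact_force'])
for v in (273,285,297): print(v,W[v,[300,316,332]].round(4).tolist())
E
```

```text
[0.6155167  0.10004956 0.18474165] [ 0.08502987 -0.50416878  0.32931913]
273 [[0.6259, 0.0917, 0.0142], [0.6262, 0.0999, 0.014], [0.6266, 0.1081, 0.0136]]
285 [[0.6256, 0.0923, 0.0266], [0.626, 0.0999, 0.0262], [0.6266, 0.1075, 0.0256]]
297 [[0.6261, 0.0927, 0.0363], [0.6264, 0.0999, 0.036], [0.6274, 0.1071, 0.035]]
```

View pics/w11.png

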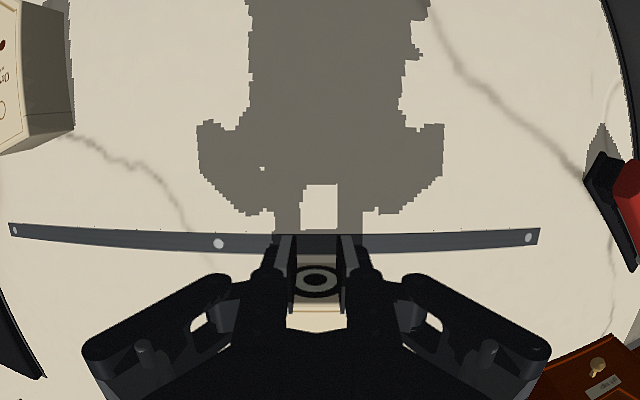

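I'll back off, rise and swing left to clear the top view.

play_rows(
  commands=[
    [0.015, 0, 0, 0],
    [0.025, 0, 0, 0],
    [0.03, 0, 0, 0],
    [0, 0, -0.04, 0],
    [0, 0, -0.04, 0],
    [0, 0, -0.04, 0],
    [0, 0, -0.04, 0],
    [0, 0, -0.04, 0],
    [0, 0.04, 0, 0],
    [0, 0.04, 0, 0],
    [0, 0.04, 0, 0],
    [0, 0.04, 0, 0],
    [0, 0.04, 0, 0],
    [0, 0.04, 0, 0],
    [0, 0.04, 0, 0],
    [0, 0.04, 0, 0],
    [0, 0, 0, 0],
  ],
)

```text
t: 17.1
eef_pos: [0.5497, 0.4286, 0.3839]
tool_rot: [-0.001, 0.007, 1.0, 0.002]
contact_force: [0.0, 0.5, -0.3]
gripper_width: 0.235
```

```bash
python3 - <<'E'
from h import *
c=shot('top','t12'); W=world(c); f=c['frame'].astype(int); print(sensors.get_obs()['eef_pos'])
print(*lying(W,x0=.55,y0=.05,y1=.135)); print(*lying(W,y0=-.15,y1=0,x1=.6))
mk=f.max(2)<110; mk[:150]=0; mk[185:]=0; mk[:,:235]=0; mk[:,398:]=0
mk&=(abs(W[...,0]-.613)<.03)&(W[...,2]<.012)
p=W[mk][:,:2].astype(np.float32); print('line',len(p),cv2.fitLine(p,cv2.DIST_HUBER,0,.01,.01).ravel())
g=cv2.resize(c['frame'][140:290,150:450],None,fx=2.6,fy=2.6,interpolation=cv2.INTER_CUBIC); 
h=cv2.resize(c['frame'][90:180,220:330],None,fx=6,fy=6,interpolation=cv2.INTER_CUBIC); cv2.imwrite('pics/t12c.png',h)
E
```

```text
[0.5507573  0.42518087 0.38392438]
663 0.0405 ((0.6677603125572205, 0.09701333940029144), (0.04994017258286476, 0.0836753398180008), 88.80988311767578) [[0.6254 0.0729]
 [0.7091 0.0712]
 [0.7101 0.1211]
 [0.6265 0.1228]]
712 0.0404 ((0.5057820081710815, -0.0790284126996994), (0.0824943408370018, 0.050579510629177094), 8.283706665039062) [[ 0.4613 -0.0599]
 [ 0.4686 -0.11  ]
 [ 0.5502 -0.0981]
 [ 0.543  -0.0481]]
line 629 [0.02138245 0.99977136 0.61419874 0.03453861]
```

View pics/t12.png

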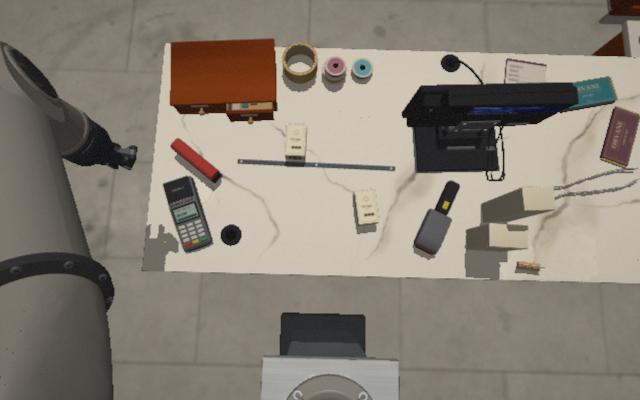

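View pics/t12c.png

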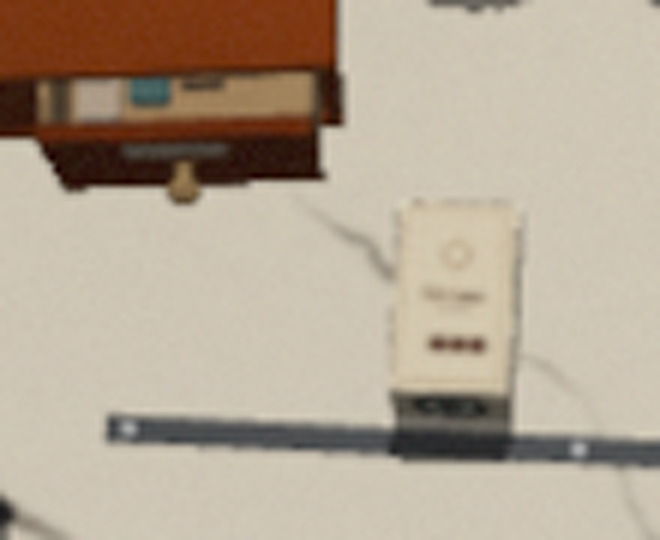

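The stamped carton lies past the line at px (296,143), and the plain one is where it fell at (367,206). The gap to the line reads only about 5 mm, so I'll check it in a closer wrist view.

play_rows(
  commands=[
    [-0.014, -0.045, 0, 0],
    [-0.014, -0.045, 0, 0],
    [-0.014, -0.045, 0, 0],
    [-0.014, -0.045, 0, 0],
    [-0.014, -0.045, 0, 0],
    [0, 0, 0, 0],
    [0, 0, 0, 0],
  ],
)

```text
t: 17.85
eef_pos: [0.6179, 0.1918, 0.385]
tool_rot: [0.0, 0.014, 1.0, -0.0]
contact_force: [-0.3, 0.9, -1.0]
gripper_width: 0.236
```

```bash
python3 - <<'E'
from h import *
c=shot('wrist','w13'); np.savez('/tmp/w13.npz',W=wpts(c),f=c['frame']); print(c['obs']['eef_pos'])
E
```

```text
[0.61785321 0.19176559 0.38501839]
```

View pics/w13.png

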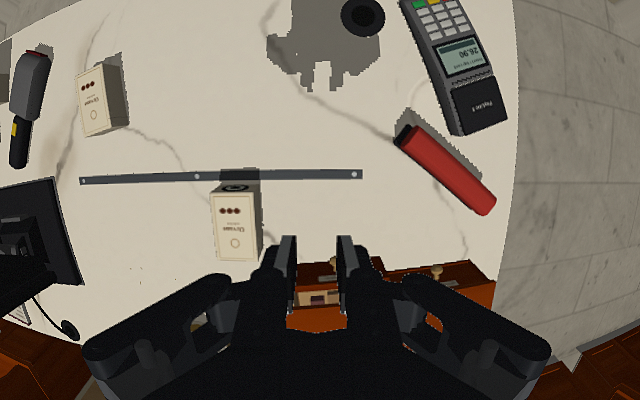

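```bash
python3 - <<'E'
from h import *
z=np.load('/tmp/w13.npz');W=z['W'];f=z['f'].astype(int)
for u in (225,235,245,255,300,280,205):
    print(u,[(v,W[v,u,0].round(4),W[v,u,2].round(3),f[v,u].max()) for v in range(166,192)][::1] if u in(235,280) else '')
mk=(f.max(2)<120);mk[:164]=0;mk[190:]=0;mk[:,:80]=0;mk[:,365:]=0
mk[:,205:268]=0
p=W[mk];p=p[abs(p[:,2])<.01];print(len(p),cv2.fitLine(p[:,:2].astype(np.float32),cv2.DIST_HUBER,0,.01,.01).ravel())
m=(W[...,2]>.008)&(W[...,2]<.034)&(abs(W[...,1]-.098)<.022)&(abs(W[...,0]-.627)<.015); q=W[m]; print(len(q),np.percentile(q[:,0],[5,25,50,75]).round(4))
print(*lying(W,x0=.6,y0=.06,y1=.135))
E
python3 - <<'E'
import cv2
f=cv2.imread('pics/w13.png'); cv2.imwrite('pics/w13c.png',cv2.resize(f[155:225,190:310],None,fx=6,fy=6,interpolation=cv2.INTER_CUBIC))
E
```

```text
225 
235 [(166, np.float64(0.6049), np.float64(-0.0), np.int64(204)), (167, np.float64(0.606), np.float64(0.0), np.int64(211)), (168, np.float64(nan), np.float64(nan), np.int64(172)), (169, np.float64(0.6084), np.float64(0.001), np.int64(88)), (170, np.float64(0.6097), np.float64(-0.0), np.int64(58)), (171, np.float64(0.6108), np.float64(0.001), np.int64(29)), (172, np.float64(0.6117), np.float64(0.002), np.int64(33)), (173, np.float64(0.6135), np.float64(-0.001), np.int64(34)), (174, np.float64(0.6144), np.float64(0.001), np.int64(34)), (175, np.float64(0.6157), np.float64(0.0), np.int64(34)), (176, np.float64(0.6167), np.float64(0.001), np.int64(34)), (177, np.float64(0.6179), np.float64(0.001), np.int64(33)), (178, np.float64(0.6194), np.float64(-0.0), np.int64(33)), (179, np.float64(0.6204), np.float64(0.001), np.int64(24)), (180, np.float64(0.6221), np.float64(-0.001), np.int64(83)), (181, np.float64(0.6229), np.float64(0.0), np.int64(110)), (182, np.float64(0.6241), np.float64(0.0), np.int64(104)), (183, np.float64(0.6253), np.float64(0.001), np.int64(107)), (184, np.float64(0.
[... 1620 characters left out ...]
), (185, np.float64(0.6296), np.float64(0.001), np.int64(201)), (186, np.float64(0.631), np.float64(-0.0), np.int64(202)), (187, np.float64(0.6322), np.float64(-0.0), np.int64(200)), (188, np.float64(0.6334), np.float64(-0.0), np.int64(200)), (189, np.float64(0.6346), np.float64(-0.0), np.int64(200)), (190, np.float64(0.636), np.float64(-0.001), np.int64(202)), (191, np.float64(0.6371), np.float64(-0.001), np.int64(202))]
205 
1984 [0.02079643 0.99978375 0.6148817  0.06972803]
190 [0.6255 0.6261 0.6264 0.6267]
3052 0.0398 ((0.6674734950065613, 0.0987887978553772), (0.050854574888944626, 0.0831809863448143), 88.878173828125) [[0.6254 0.0742]
 [0.7086 0.0726]
 [0.7096 0.1234]
 [0.6264 0.125 ]]
```

View pics/w13c.png

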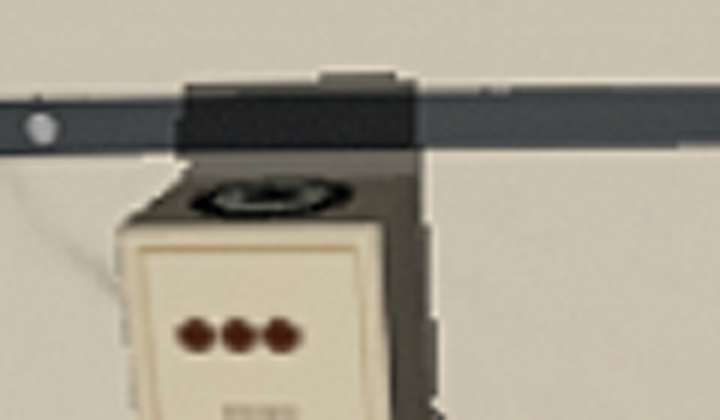

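A clear strip of counter, about 5 mm wide, shows between the line and the stamped end. The robot is clear, so I'm handing in.

```bash
python3 - <<'E'
from h import *
print(bot.hand_in(), sensors.get_obs()['t'])
E
```

```text
the job is handed in; nothing more can be done
the job is handed in; nothing more can be done
```

The job is done and handed in, at about 18 s on the robot's clock. I tipped the left carton and then the right one on to their backs, pushing each near its top. The stamp was under the left carton, so I pushed that one, lying down, square across the dispatch line.

- **Stamped carton:** its near end is at x ≈ 0.626 m and the line's far edge at about 0.621 m. The top and wrist cameras agree that it is past the line by about 4–5 mm. The close wrist view shows a clear strip of counter between them. The carton lies within about half a degree of square to the line, roughly 20 mm clear of the open drawer.
- **Plain carton:** it was not touched again after it fell.
- **Other things on the counter:** I gave these no numeric re-check, but the final top view shows the terminal, stapler and scanner looking unmoved. The arm was clear of everything at hand-in.
- **Disagreement:** two fits of the line differed by about 1 mm, probably from shadow. That is less than the gap.

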